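# Lock a doming stake in its quick-release holder and proof-pull it

## Robot

A 6-joint arm with a two-finger parallel gripper is mounted at the origin on a cart in front of the work surface, level with it; the furniture and walls round the work are solid. World frame = base frame: x ahead of the robot, y to its left, z up, the work surface at z = 0. Lengths are in mm, angles in rad, forces in N, time in s.
With the tool pointing down it reaches from about 425 to 950 mm from the base axis. Payload 3.5 kg.
Tool frame: the origin (TCP) lies between the finger pads; the fingertips stand env.nose_length ahead of it and the grasp point (between the pads) lies 6 mm ahead of it (env.nose_length is the distance from the TCP to the fingertips, in mm); z points along the fingers, x is the direction in which the jaws open and shut, and the axes are right-handed (so a half turn about z gives the same grasp; the last joint's range is limited). The gripper opens to 85 mm and grips with 20 to 120 N. Pads are 22 mm wide; open, the fingers measure 114 mm over their backs; the gripper's body (76 mm by 85 mm) begins 54 mm behind the grasp point. The pads swing forward as they close: fully open they stand 13 mm farther back than shut.
Start: joints at [-1.284, 0.286, 1.577, -0, 1.279, -0.15], TCP at [285.574, -611.599, 256.325] pointing down, gripper open.
Joint ranges: [-2.77, 2.77], [-0.9, 2.22], [0.21, 2.48], [-1.53, 4.67], [0.24, 2.81], [-2.84, 2.84]. Speed limits (rad/s): [2.79, 2.79, 3.14, 3.14, 3.14, 3.14].

## Interface

Orientations are given as a rotation vector (axis times angle).
In Python, from cell import env, capture, calibration, spotter gives the robot as it stands.
- The arm moves only by the tool send_rows, never from a script. Its argument "moves" is a list of rows, each a list of 7 numbers: the shift along the tool's x, y, z in units of 25 mm (1.0 is 25 mm), then the turn, a rotation vector about the tool's x, y, z in units of 5 degrees (1.0 is 5 degrees), then the finger opening in mm, from 0 to 85.4. In form: [[x, y, z, wx, wy, wz, hand], ...]. A call has 1 to 12 rows; each row is the pose to reach, as a shift and turn from the pose commanded when the call began, along the tool's axes at that moment; what a row does not reach only later rows make up. A row lasts 1/12 s, in which the tool goes at most 41.7 mm and 7.16 degrees, less where a joint would pass 70% of its speed; a pose out of reach is approached as far as the arm can. A call with a gripper value outside its range is refused whole. The fingers move at their own pace and stop on an object; the grip force is fixed at half the most. Time passes only in rows, so rows that repeat a pose let the fingers close. It gives the time, the measured TCP pose, the force and the opening at its end, in the units of the state.
- env.read_state(): the state, without advancing time (a new reading comes with each control period).
- capture(name): name is "scene" or "top" or "wrist"; returns the picture (384x512x3 uint8, red, green, blue); there is no depth.
- calibration(name): a dict with "K" (3x3 intrinsics, pixels), "eye" and "rotation" of the camera in the world. Camera axes: x right, y down, z forward; pixel columns grow to the right and rows downward; lengths in mm; the calibration is good to about 2 mm. A picture is of the moment at which its call begins: read the wrist's pose just before it. calibration takes no time and is no camera call; for the wrist camera it gives the pose at the moment of the call.
- env.sign_off(): hands the job in, once; it reports no verdict.
Trained networks look in the newest picture that a camera, given by its name, has taken for a name from the list of things; names that differ only in an ending like _2 or _b are one class to them, and where a whole thing is asked for, a point or a joint stands for the part that bears it (a point fixed in the world has none). Each returns a list of dicts, best first, with "confidence" (0 to 1); they miss things now and then, are a little off and sometimes report something else, mostly with a low value. They report only what shows in the picture. A call takes as long as a camera call. They do not tell look-alikes from the thing itself.
- spotter.boxes_of(camera, target): "extent" ([left, top, width, height] as shares, 0 to 1, of the picture: columns of its width, rows of its height, round what is visible of it).
The state is a dict: "t": time; "q": joint angles; "qvel": joint speeds; "joint_efforts": joint torques, N m; "tool_pos": TCP position; "orientation": TCP orientation; "contact_force": force on the tool from outside, world axes, zero at the start; "moment": the same for the moment, N m; "finger_gap": finger opening in mm.
Only numpy, scipy, OpenCV 4.12 (cv2) and the standard library are available. Lean on these libraries where they do the work, as an engineer would, in place of code of your own. Each camera call takes 0.05 s, during which the arm holds its last target.

## Task

Get the bench ready for doming: take the stake with the round domed head out of the wooden rack and press it into the square bore of the steel holder, without forcing it, until its collar is fully home and the spring latch pin snaps into its groove. Then prove that it is locked: keep hold of it and pull straight up with about 12 N (never over 20 N) for a full second. Leave it upright and locked, let go of it, and leave the other two stakes in the rack.

Things in the scene. Friction and masses are not known exactly. Their poses are not given: they have to be found in the camera images.
- dome_stake: steel stake to use, 0.22 kg, upright in one hole of the rack. Origin: centre of its foot end; z up its length. Foot tapers from 8 to 16 mm square (z 0 to 8 mm); 16 mm square shank (sides along x, y) to z 52, with a groove 4 mm deep round all four sides from z 14 to 24; collar 26 mm wide, z 52 to 56; neck 15 mm; round head 36 mm wide, upright sides z 77 to 89, dome to z 101
- dome_grip (a point): point on the dome stake's axis in the middle of the head's upright sides, 83 mm above its foot: the place to grip; its axes are the stake's
- square_stake: another stake of the same build with a square flat-faced head 32 mm wide, z 75 to 91 mm; not to be used, it stays in the rack
- cone_stake: another stake of the same build with a pointed cone for a head, 25 mm wide at z 76 mm, point at z 122; not to be used, it stays in the rack
- stake_rack: fixed wooden block, 60 mm (x) by 180 mm (y), 46 mm high, on a 68 x 188 mm plinth, with three 19 mm square holes at y = -58, 0 and +58 mm, 38 mm deep (floors 8 mm above the bench), a stake upright in each. Origin: centre of its underside on the bench. (The fixed lamp column, a 40 mm tube 0.9 m high at world x 0.33, y 0.11, stands between the arm and the left of the bench: keep clear of it)
- stake_holder: fixed dark steel block 44 x 44 mm, 62 mm high, on a flange 76 x 84 mm, 10 mm thick. Origin: centre of its underside, z up. A 17.5 mm square bore (sides along x, y) runs 54 mm down from the middle of its top. A stake is home when its collar lies on the top: its foot is then 10 mm above this origin. Any of the four square positions will do. The latch pin's black knob is on the -x side, 29 mm up
- holder_mouth (a point): centre of the bore's mouth, on the holder's top face, 62 mm above the bench; its axes are the holder's
- latch_pin: the holder's latch pin with its black knob; its steel nose inside the holder is 8 mm wide (y), 6 mm high, its flat underside 26 mm above the holder's origin; sprung in, it reaches to 5 mm from the bore's axis on the -x side. Its origin is the holder's origin, moved along -x by the pin's travel
- latch_travel (a joint): travel of the holder's spring latch pin, m: 0 sprung in (as at the start), 0.003 pushed back by a shank, 0 again once in the groove. The foot meets it about 31 mm above the holder's origin; pressing past it takes 5 to 15 N; it snaps in about 2 mm short of home. It then stops the stake after 2 mm of free upward play; that stop is hard, the pull climbs by about 2 N per 0.1 mm
Things that resemble listed ones, but are neither listed nor needed, are in the scene too. Leave any green or purple look-alike of the dome_stake alone.

How it is judged (in metres and radians):
On the way, in this order (a step that is already met when the one before it is completed fails the run):
1. the dome stake is home in the holder and the latch pin has snapped into its groove (z of dome_stake in the frame of stake_holder between 0.007 and 0.0113 m and value of joint latch_travel below 0.0015 m and x of dome_stake in the frame of stake_holder between -0.004 and 0.004 m and y of dome_stake in the frame of stake_holder between -0.004 and 0.004 m), for 0.2 s.
2. the locked stake is pulled up against the latch pin with 7 to 20 N for 0.8 s (z of dome_stake in the frame of stake_holder between 0.0113 and 0.0145 m and value of joint latch_travel below 0.0015 m and contact force between dome_stake and latch_pin between 7 and 20 N and x of dome_stake in the frame of stake_holder between -0.004 and 0.004 m and y of dome_stake in the frame of stake_holder between -0.004 and 0.004 m), for 0.8 s.
At the end, for the whole second after the job is handed in: the dome stake stands at rest and upright (within 0.06 rad) in the holder's bore, its foot 7 to 13.5 mm above the holder's origin (home is 10), with the latch pin sprung in (below 0.0015 m) (z of dome_stake in the frame of stake_holder between 0.007 and 0.0135 m and value of joint latch_travel below 0.0015 m and angle between dome_stake's own z axis and vertical below 0.06 rad and linear speed of dome_stake below 0.02 m/s and x of dome_stake in the frame of stake_holder between -0.004 and 0.004 m and y of dome_stake in the frame of stake_holder between -0.004 and 0.004 m); the robot touches nothing.
It fails at once if the locked stake is pulled with more than 20 N (z of dome_stake in the frame of stake_holder between 0.0113 and 0.016 m and value of joint latch_travel below 0.0015 m and contact force between dome_stake and latch_pin above 20 N and x of dome_stake in the frame of stake_holder between -0.004 and 0.004 m and y of dome_stake in the frame of stake_holder between -0.004 and 0.004 m).
It fails at once if the stake is forced against the holder with more than 60 N (contact force between dome_stake and stake_holder above 60 N).
It fails at once if one of the other two stakes is moved by more than 15 mm (distance of any of square_stake, cone_stake from where it was at the start of the episode above 0.015 m).
It also fails if it takes over 72 s, if anything falls off the work surface, if the arm or the gripper's body presses on something with over 40 N, if the wrist force passes 120 N, or if a joint passes its speed limit or range.

## Working session

There is one attempt and no reset: what is moved stays moved. The work goes in short steps, Python scripts to look and compute and a tool call to move; the robot and the scene stay as the last step left them, time stands still between calls to the robot, and variables do not carry over. Pictures are saved under pics/ and viewed, and the job is handed in when it is done.

Besides the shell and the picture viewer there is one more tool, called after "Request:" as name(argument=value, ...) on one line, values as JSON. send_rows: Moves the arm, as the interface text tells. Its arguments: {"type":"object","properties":{"moves":{"type":"array"}},"required":["moves"]}

```bash
ls; mkdir -p pics; python3 - <<'E'
from cell import env,capture,calibration,spotter
import cv2
print(env.read_state(), env.nose_length)
for n in ["scene","top","wrist"]:
    c=calibration(n);print(n,c)
    im=capture(n);cv2.imwrite(f"pics/{n}0.png",im[:,:,::-1])
    for t in ["dome_stake","square_stake","cone_stake","stake_rack","stake_holder","latch_pin"]:
        print(t,[(round(b['confidence'],2),[round(float(v)*s) for v,s in zip(b['extent'],(512,384,512,384))]) for b in spotter.boxes_of(n,t)])
E
```

```text
pics
{'t': 0.0, 'q': array([-1.28404046e+00,  2.87190404e-01,  1.57817048e+00, -1.83868203e-05,
        1.27860429e+00, -1.49974955e-01]), 'qvel': array([ 1.33709222e-03, -8.09157938e-04,  6.77663609e-05,  4.61581289e-04,
        1.32135900e-04, -9.33311053e-04]), 'joint_efforts': array([ 4.19220614e-04, -4.05979049e+01, -2.92623943e+01, -1.18800067e-04,
        5.88705981e-03, -7.61461934e-06]), 'tool_pos': array([ 285.37873013, -611.04656168,  254.93414674]), 'orientation': array([-2.64862819,  1.6866105 ,  0.00282591]), 'contact_force': array([-0.43807603, -0.47318204,  0.16866075]), 'moment': array([ 0.01476834, -0.04281629,  0.00771486]), 'finger_gap': 84.99856069408918} 25.0
scene {'K': array([[495.2624088 ,   0.        , 247.94137887],
       [  0.        , 495.2624088 , 186.84824912],
       [  0.        ,   0.        ,   1.        ]]), 'eye': array([257.47296762, 406.23611273, 653.80921486]), 'rotation': array([-0.67603282,  2.6230626 , -1.10720725])}
dome_stake [(0.77, [250, 215, 24, 50]), (0.6, [211, 142, 17, 38])]
square_stake [(0.69, [187, 159, 24, 38]), (0.64, [211, 142
[... 456 characters left out ...]

dome_stake [(0.67, [189, 211, 16, 20]), (0.67, [170, 131, 24, 26]), (0.63, [248, 140, 21, 22])]
square_stake [(0.69, [225, 137, 15, 20])]
cone_stake [(0.56, [280, 145, 14, 20])]
stake_rack [(0.61, [212, 137, 95, 43])]
stake_holder [(0.62, [233, 214, 43, 43]), (0.52, [249, 141, 20, 19])]
latch_pin [(0.63, [251, 249, 9, 7])]
wrist {'K': array([[280.65715017,   0.        , 254.06633234],
       [  0.        , 280.65715017, 189.49953889],
       [  0.        ,   0.        ,   1.        ]]), 'eye': array([ 358.73511325, -576.39217228,  374.20314829]), 'rotation': array([ 2.41102162, -1.53396904, -0.25188006])}
dome_stake []
square_stake []
cone_stake []
stake_rack []
stake_holder []
latch_pin []
```

```bash
python3 - <<'E'
import cv2
a=cv2.imread("pics/scene0.png")[90:290,120:380];b=cv2.imread("pics/top0.png")[110:280,140:340]
cv2.imwrite("pics/s1.png",cv2.resize(a,None,fx=3,fy=3,interpolation=2));cv2.imwrite("pics/t1.png",cv2.resize(b,None,fx=3.5,fy=3.5,interpolation=2))
E
```

```text
(no output)
```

View pics/scene0.png

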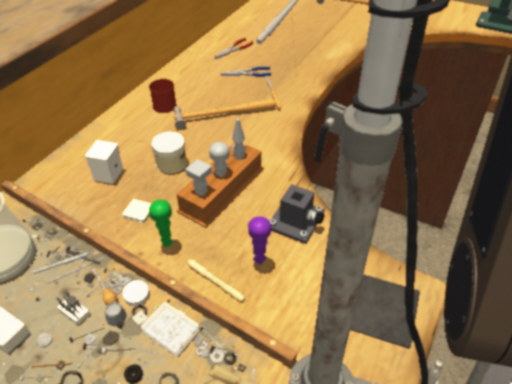

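View pics/top0.png

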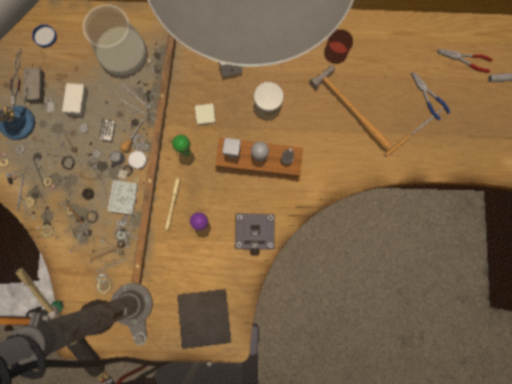

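```bash
sleep 1
```

```text
(no output)
```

View pics/s1.png

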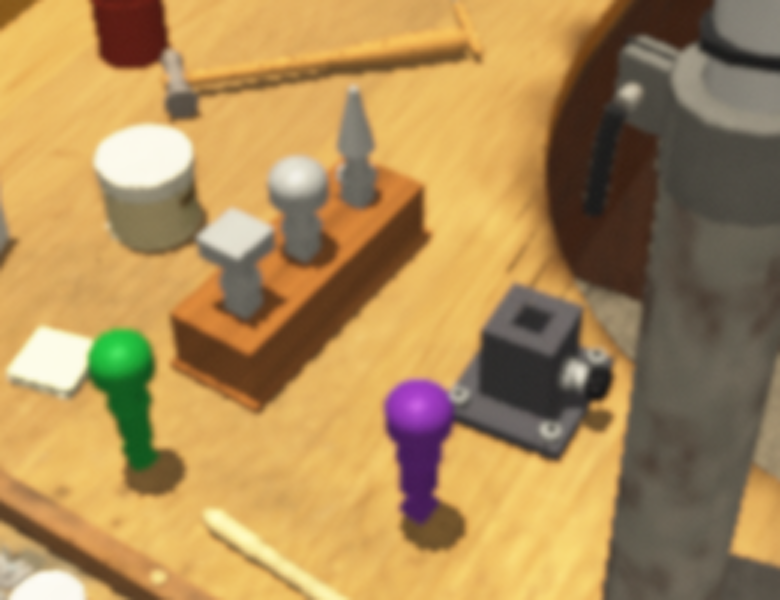

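View pics/t1.png

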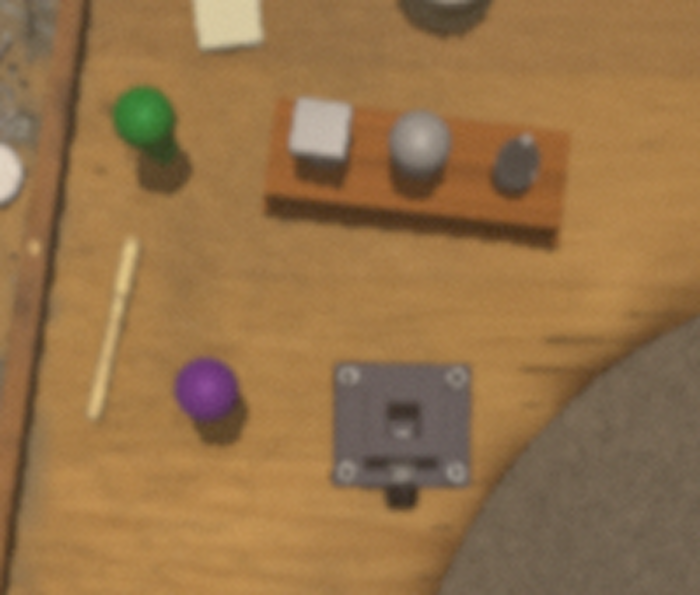

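```bash
cat > h.py <<'E'
import numpy as np,cv2
from scipy.spatial.transform import Rotation as R
from cell import env,capture,calibration,spotter
def ray(c,uv):
    d=np.linalg.solve(c["K"],[uv[0],uv[1],1.]);return R.from_rotvec(c["rotation"]).as_matrix()@d
def onz(c,uv,z):
    d=ray(c,uv);return c["eye"]+d*(z-c["eye"][2])/d[2]
def tri(obs):
    A=np.zeros((3,3));b=np.zeros(3)
    for c,uv in obs:
        d=ray(c,uv);d/=np.linalg.norm(d);P=np.eye(3)-np.outer(d,d);A+=P;b+=P@c["eye"]
    return np.linalg.solve(A,b)
def proj(c,p):
    q=(np.atleast_2d(p)-c["eye"])@R.from_rotvec(c["rotation"]).as_matrix();q=q@c["K"].T;return q[:,:2]/q[:,2:]
E
python3 - <<'E'
from h import *
s=calibration("scene");t=calibration("top")
ct=lambda u,v:(140+(u+.5)/3.5-.5,110+(v+.5)/3.5-.5)
cs=lambda u,v:(120+(u+.5)/3-.5,90+(v+.5)/3-.5)
print("axes",proj(t,[[500,-100,60],[510,-100,60],[500,-90,60]]))
print("head",tri([(t,ct(420,144)),(s,cs(298,183))]),onz(t,ct(420,144),91),onz(s,cs(298,183),91))
for a,b in [((387,402),None),((420,402),None),((420,438),None),((387,438),None)]: print("bore",onz(t,ct(*a),62))
for a in [(536,303),(556,315),(534,333),(513,320)]: print("bore s",onz(s,cs(*a),62))
for a in [(334,365),(470,365),(470,486),(334,486)]: print("flange",onz(t,ct(*a),10))
for a in [(279,99),(570,131),(558,227),(266,197)]: print("racktop",onz(t,ct(*a),46))
E
```

```text
axes [[232.95560145 221.9434623 ]
 [233.11462581 217.03055106]
 [228.02264202 221.81465411]]
head [ 640.79009392 -149.9048162    94.98588058] [ 641.76399897 -149.99893092   91.        ] [ 643.55582548 -153.86600599   91.        ]
bore [ 495.57150188 -135.12304699   62.        ]
bore [ 496.06861566 -154.20240585   62.        ]
bore [ 475.30636453 -154.69167054   62.        ]
bore [ 474.81976191 -135.67610926   62.        ]
bore s [ 487.89178925 -155.9791854    62.        ]
bore s [ 473.88350021 -152.54764566   62.        ]
bore s [ 478.70719312 -133.83190424   62.        ]
bore s [ 493.42865347 -137.51152333   62.        ]
flange [ 521.43009313 -102.13528609   10.        ]
flange [ 523.64801129 -185.71480747   10.        ]
flange [ 449.74116007 -187.11052877   10.        ]
flange [ 447.6771917  -104.46614398   10.        ]
racktop [678.47857165 -64.97009195  46.        ]
racktop [ 663.82961726 -241.5536847    46.        ]
racktop [ 604.48010139 -234.9039625    46.        ]
racktop [617.80033461 -59.4155691   46.        ]
```

```bash
python3 - <<'E'
from h import *
s=calibration("scene");t=calibration("top")
for z in (200,300,400,500,600,700,800):
    p=onz(t,(250,62),z); a=onz(t,(150,0),z); b=onz(t,(353,0),z)
    print(z,p[:2].round(),a[:2].round(),b[:2].round(),proj(s,np.array([p,a,b])).round().tolist())
M=R.from_rotvec(env.read_state()["orientation"]).as_matrix();print(M.round(3))
c=calibration("wrist");Mc=R.from_rotvec(c["rotation"]).as_matrix()
st=env.read_state();print("cam in tool",M.T@(c["eye"]-st["tool_pos"]),(M.T@Mc).round(3))
E
```

```text
200 [ 778. -127.] [892.  60.] [ 905. -314.] [[139.0, 86.0], [4.0, 126.0], [147.0, 25.0]]
300 [ 730. -127.] [829.  34.] [ 841. -289.] [[153.0, 37.0], [25.0, 71.0], [158.0, -15.0]]
400 [ 683. -128.] [766.   8.] [ 776. -265.] [[170.0, -25.0], [50.0, 1.0], [173.0, -65.0]]
500 [ 636. -129.] [703. -18.] [ 712. -240.] [[193.0, -106.0], [83.0, -88.0], [192.0, -132.0]]
600 [ 589. -130.] [641. -44.] [ 647. -216.] [[223.0, -215.0], [126.0, -206.0], [218.0, -224.0]]
700 [ 541. -131.] [578. -70.] [ 583. -191.] [[266.0, -370.0], [187.0, -372.0], [257.0, -360.0]]
800 [ 494. -131.] [515. -96.] [ 518. -167.] [[333.0, -608.0], [279.0, -621.0], [320.0, -580.0]]
[[ 0.423 -0.906 -0.   ]
 [-0.906 -0.423  0.   ]
 [-0.    -0.    -1.   ]]
cam in tool [  -0.95389005  -81.18327045 -117.86764203] [[ 1.     0.001 -0.001]
 [-0.001  0.948  0.319]
 [ 0.001 -0.319  0.948]]
```

View pics/wrist0.png

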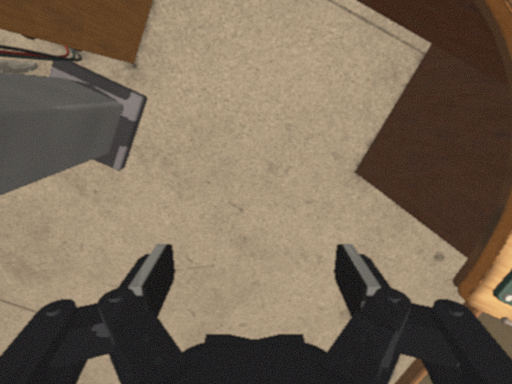

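Request:
send_rows(moves=[[-12, -17.94, 2.2, 0, 0, -13, 85], [-12, -17.94, 2.2, 0, 0, -13, 85], [-12, -17.94, 2.2, 0, 0, -13, 85], [-12, -17.94, 2.2, 0, 0, -13, 85], [-12, -17.94, 2.2, 0, 0, -13, 85], [-12, -17.94, 2.2, 0, 0, -13, 85], [-12, -17.94, 2.2, 0, 0, -13, 85], [-12, -17.94, 2.2, 0, 0, -13, 85], [-12, -17.94, 2.2, 0, 0, -13, 85], [-12, -17.94, 2.2, 0, 0, -13, 85], [-12, -17.94, 2.2, 0, 0, -13, 85], [-12, -17.94, 2.2, 0, 0, -13, 85]])

```text
t: 2.05
tool_pos: [544.0, -184.2, 205.8]
orientation: [3.141, 0.001, 0.001]
contact_force: [0.0, 0.5, 0.1]
finger_gap: 84.9
```

Request:
send_rows(moves=[[0.84, -1.36, 0.2, 0, 0, 0, 85], [0.84, -1.36, 0.2, 0, 0, 0, 85], [0.84, -1.36, 0.2, 0, 0, 0, 85]])

```text
t: 2.3
tool_pos: [564.8, -149.9, 200.3]
orientation: [-3.141, -0.008, 0.001]
contact_force: [-0.3, -0.5, 0.0]
finger_gap: 85.1
```

```bash
python3 - <<'E'
from h import *
st=env.read_state();c=calibration("wrist");im=capture("wrist");print(st["tool_pos"],st["orientation"],st["t"],st["qvel"].round(3),c)
cv2.imwrite("pics/w1.png",im[:,:,::-1]);cv2.imwrite("pics/w1b.png",cv2.resize(im[:,:,::-1],(800,600),interpolation=2))
np.savez("w1.npz",im=im,**c)
for t in ["dome_stake","stake_rack","stake_holder"]:
    print(t,[(round(b['confidence'],2),[round(float(v)*s) for v,s in zip(b['extent'],(512,384,512,384))]) for b in spotter.boxes_of("wrist",t)])
E
```

```text
[ 564.79976287 -149.91834821  200.2552199 ] [-3.14149540e+00 -7.50018613e-03  1.06105057e-03] 2.3 [-0.055 -0.014  0.002 -0.011 -0.001 -0.005] {'K': array([[280.65715017,   0.        , 254.06633234],
       [  0.        , 280.65715017, 189.49953889],
       [  0.        ,   0.        ,   1.        ]]), 'eye': array([563.57414159, -67.56684507, 318.09290964]), 'rotation': array([ 2.81859798e+00,  7.93252896e-03, -1.33409356e-03])}
dome_stake [(0.92, [340, 1, 60, 23]), (0.68, [320, 171, 46, 49]), (0.58, [138, 16, 62, 57])]
stake_rack [(0.67, [282, 83, 101, 174]), (0.64, [317, 169, 51, 49])]
stake_holder [(0.65, [131, 128, 91, 73])]
```

View pics/w1b.png

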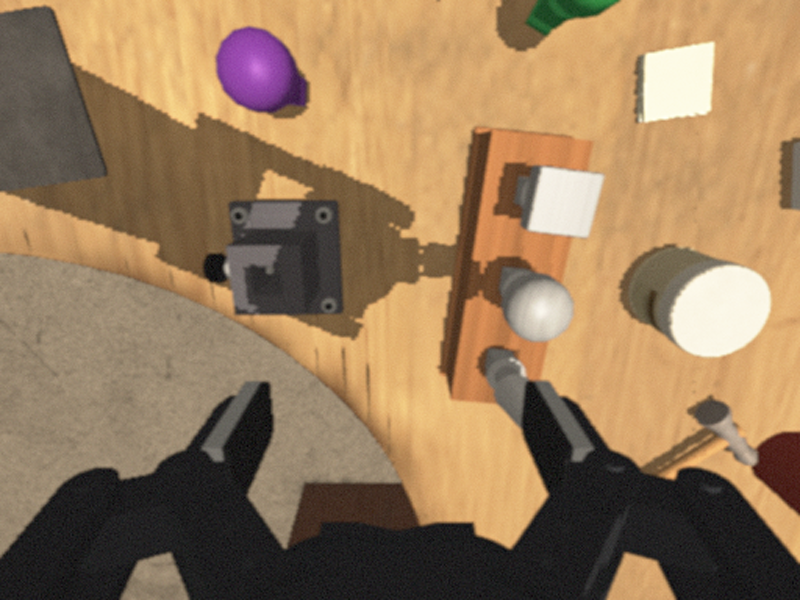

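```bash
cat >> h.py <<'E'
def headpts(x,y,foot=8):
    a=np.linspace(0,2*np.pi,60);P=[]
    Rs=(18**2+12**2)/24
    for z in (77,83,89): P+= [(x+18*np.cos(t),y+18*np.sin(t),foot+z) for t in a]
    for h in range(1,13):
        r=np.sqrt(max(0,Rs**2-(Rs-12+h)**2)); P+=[(x+r*np.cos(t),y+r*np.sin(t),foot+89+h) for t in a]
    return np.array(P)
def bbox(p): return np.r_[p.min(0),p.max(0)]
E
python3 - <<'E'
from h import *
from scipy.optimize import least_squares
d=np.load("w1.npz");w={k:d[k] for k in("K","eye","rotation")};im=d["im"]
s=calibration("scene");t=calibration("top")
obs={"w":(w,np.array([502,273,574,342])/1.5625-.3),"t":(t,np.r_[140+390/3.5,110+109/3.5,140+452/3.5,110+178/3.5]-.3),"s":(s,np.r_[120+269/3,90+156/3,120+328/3,90+213/3]-.3)}
for k,(c,b) in obs.items():
    f=least_squares(lambda p:bbox(proj(c,headpts(*p)))-b,[641,-150]);print(k,f.x,f.fun.round(2))
cw=lambda u,v:((u+.5)/1.5625-.5,(v+.5)/1.5625-.5)
F=np.array([onz(w,cw(*a),10) for a in [(231,201),(340,200),(343,314),(235,313)]]);print(F.round(1),F.mean(0))
x=im[110:215,125:235];cv2.imwrite("pics/w1h.png",cv2.resize(x[:,:,::-1],None,fx=6,fy=5.5,interpolation=2))
def holder(x,y,a):
    r=R.from_euler("z",a).as_matrix()
    q=lambda hx,hy,z:np.array([[-hx,-hy,z],[hx,-hy,z],[hx,hy,z],[-hx,hy,z]])@r.T+[x,y,0]
    return [q(38,42,10),q(22,22,62),q(8.75,8.75,62)]
o=cv2.resize(im[:,:,::-1],None,fx=4,fy=4,interpolation=2)
for pl in holder(485.5,-145,.028):
    cv2.polylines(o,[np.int32((proj(w,pl)+.5)*4)],True,(0,255,0),1)
cv2.polylines(o,[cv2.convexHull(np.int32((proj(w,headpts(641,-150))+.5)*4))],True,(0,255,0),1)
cv2.imwrite("pics/w1o.png",o[440:900,500:1300])
E
```

```text
w [ 640.43092827 -149.47274497] [-0.12  0.02  0.12 -0.02]
t [ 641.88447732 -150.57482402] [-0.19  0.38  0.19 -0.38]
s [ 641.56221762 -151.51153769] [-0.52 -0.33  0.53  0.29]
[[ 448.3 -101.9   10. ]
 [ 523.7 -100.8   10. ]
 [ 522.9 -184.9   10. ]
 [ 441.8 -184.6   10. ]] [ 484.15953756 -143.02619013   10.        ]
```

View pics/w1o.png

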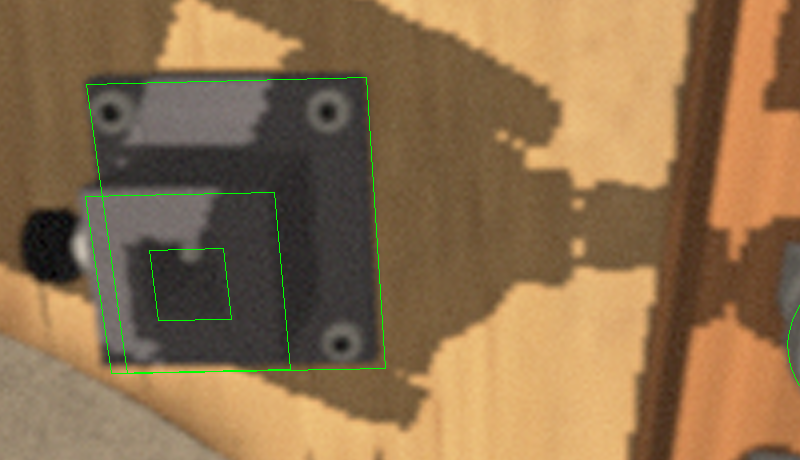

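Request:
send_rows(moves=[[1.5, 0, 0, 0, 0, 0, 76], [3.05, 0, 0.2, 0, 0, 0, 70], [3.05, 0, 0.5, 0, 0, 0, 70], [3.05, 0, 1.2, 0, 0, 0, 70], [3.05, 0, 2.2, 0, 0, 0, 70], [3.05, 0, 3.2, 0, 0, 0, 70], [3.05, 0, 3.8, 0, 0, 0, 70], [3.05, 0, 4.13, 0, 0, 0, 70], [3.05, 0, 4.13, 0, 0, 0, 70]])

```text
t: 3.25
tool_pos: [638.9, -152.5, 95.1]
orientation: [-3.14, 0.002, 0.006]
contact_force: [-0.2, -0.1, -0.4]
finger_gap: 69.9
```

```bash
python3 - <<'E'
from h import *
st=env.read_state();im=capture("wrist");print(st["tool_pos"],st["orientation"],st["t"],st["finger_gap"],st["contact_force"])
cv2.imwrite("pics/w2.png",im[:,:,::-1])
E
```

```text
[ 638.85282523 -152.50488138   95.07421884] [-3.14001835e+00  1.54501426e-03  6.15163291e-03] 3.25 69.88080882698395 [-0.20646459 -0.0601004  -0.44887719]
```

View pics/w2.png

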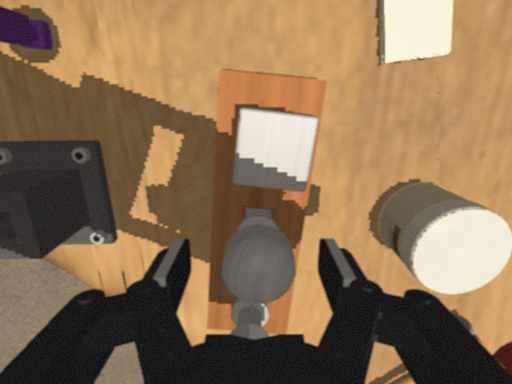

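```bash
python3 - <<'E'
from h import *
from scipy.optimize import least_squares
st=env.read_state();c=calibration("wrist");im=capture("wrist");print(st["tool_pos"],st["qvel"].round(3),env.read_state()["tool_pos"])
f=least_squares(lambda p:(bbox(proj(c,headpts(*p)))-[222,224,295,304])[[0,2,3]],[641,-150]);print(f.x,f.fun)
o=cv2.resize(im[:,:,::-1],None,fx=3,fy=3,interpolation=2)
cv2.polylines(o,[cv2.convexHull(np.int32((proj(c,headpts(*f.x))+.5)*3))],True,(0,255,0),1)
cv2.polylines(o,[cv2.convexHull(np.int32((proj(c,headpts(640.7,-150))+.5)*3))],True,(255,0,255),1)
cv2.imwrite("pics/w2o.png",o[500:1050,450:1150])
E
```

```text
[ 639.94134682 -152.68515765   96.93089303] [ 0.008 -0.03  -0.034 -0.    -0.    -0.001] [ 640.84903917 -152.81589564   98.35959484]
[ 641.1163955  -152.35576345] [-0.18676999  0.18694303  0.01893217]
```

View pics/w2o.png

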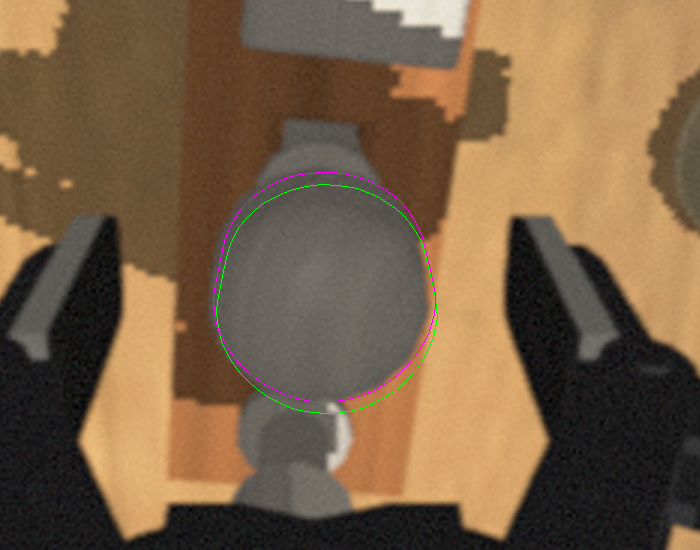

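Request:
send_rows(moves=[[-0.02, -0.09, 0.04, 0, 0, 0, 70], [-0.02, -0.09, 0.04, 0, 0, 0, 70], [-0.02, -0.09, 0.04, 0, 0, 0, 70]])

```text
t: 3.6
tool_pos: [640.7, -149.9, 97.9]
orientation: [3.141, 0.001, 0.004]
contact_force: [0.1, -0.4, 0.7]
finger_gap: 70.1
```

Request:
send_rows(moves=[[0, 0, 0.03, 0, 0, 0, 50], [0, 0, 0.03, 0, 0, 0, 30], [0, 0, 0.03, 0, 0, 0, 20], [0, 0, 0.03, 0, 0, 0, 20], [0, 0, 0.03, 0, 0, 0, 20], [0, 0, 0.03, 0, 0, 0, 20], [0, 0, 0.03, 0, 0, 0, 20], [0, 0, 0.03, 0, 0, 0, 20]])

```text
t: 4.27
tool_pos: [640.2, -150.0, 96.2]
orientation: [3.141, 0.001, 0.001]
contact_force: [-0.0, -0.0, 4.9]
finger_gap: 33.9
```

Request:
send_rows(moves=[[0, 0, -0.3, 0, 0, 0, 20], [0, 0, -0.8, 0, 0, 0, 20], [0, 0, -1.4, 0, 0, 0, 20], [0, 0, -2.0, 0, 0, 0, 20], [0, 0, -2.6, 0, 0, 0, 20], [0, 0, -2.9, 0, 0, 0, 20], [0, 0, -2.9, 0, 0, 0, 20], [0, 0, -2.9, 0, 0, 0, 20]])

```text
t: 4.93
tool_pos: [640.2, -149.9, 169.2]
orientation: [3.141, 0.001, 0.002]
contact_force: [0.1, 0.5, -1.8]
finger_gap: 34.0
```

```bash
python3 - <<'E'
from h import *
st=env.read_state();print(st)
for n in("wrist","scene"):
    im=capture(n);c=calibration(n);np.savez(f"g_{n}.npz",im=im,**c)
    cv2.imwrite(f"pics/g_{n}.png",im[:,:,::-1])
im=np.load("g_scene.npz")["im"][60:240,130:340,::-1];cv2.imwrite("pics/g_s3.png",cv2.resize(im,None,fx=3.3,fy=3.3,interpolation=2))
E
```

```text
{'t': 4.9333, 'q': array([-3.84086349e-01,  3.26708010e-01,  1.69166271e+00, -5.72641145e-05,
        1.12170914e+00, -3.84571196e-01]), 'qvel': array([-0.00106439,  0.02642602,  0.02732683,  0.00242075,  0.00041826,
        0.00096475]), 'joint_efforts': array([ 1.35595078e-02, -4.25016582e+01, -2.91811663e+01,  1.19063439e-03,
       -1.78663287e-02,  8.40479004e-06]), 'tool_pos': array([ 640.17066272, -149.91388384,  169.22980158]), 'orientation': array([3.14097676e+00, 8.00428772e-04, 2.17213250e-03]), 'contact_force': array([ 0.07135232,  0.52259241, -1.84897416]), 'moment': array([-0.00311004,  0.03133938, -0.011082  ]), 'finger_gap': 34.04520086882887}
```

View pics/g_wrist.png

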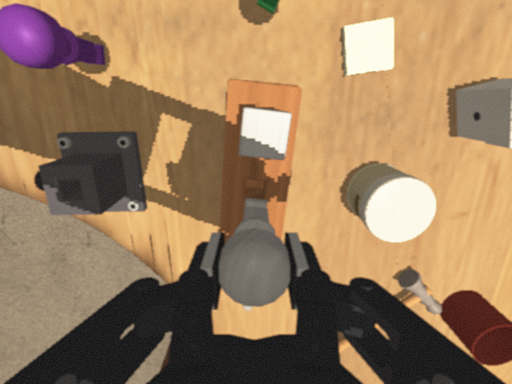

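View pics/g_s3.png

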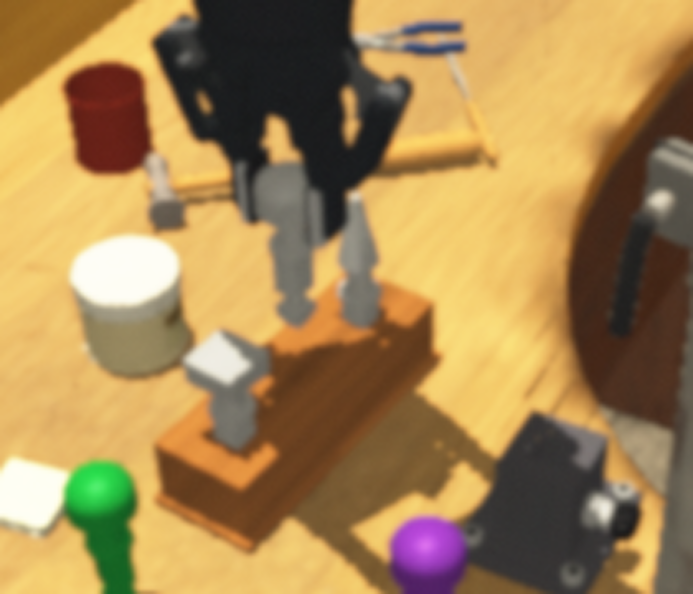

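```bash
python3 - <<'E'
from h import *
a=np.load("g_wrist.npz");b=np.load("g_scene.npz")
x=a["im"][165:315,190:330,::-1];cv2.imwrite("pics/gz.png",cv2.resize(x,None,fx=4,fy=4,interpolation=2))
y=b["im"][100:170,190:250,::-1].astype(float)*1.6;y=np.clip(y,0,255).astype('uint8')
cv2.imwrite("pics/gs.png",cv2.resize(y,None,fx=8,fy=8,interpolation=2))
E
```

```text
(no output)
```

View pics/gz.png

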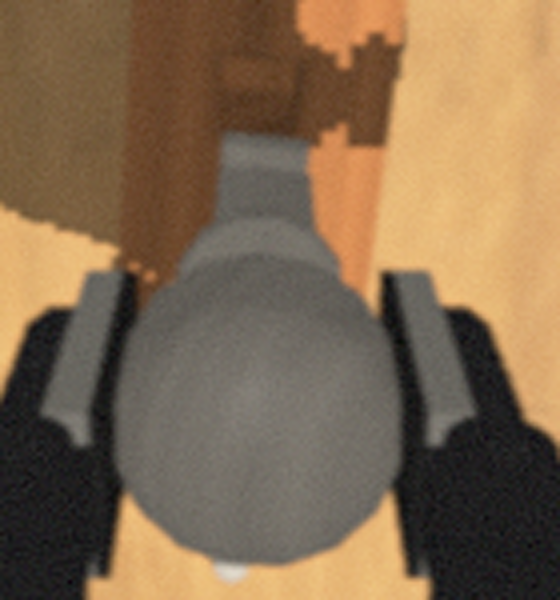

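View pics/gs.png

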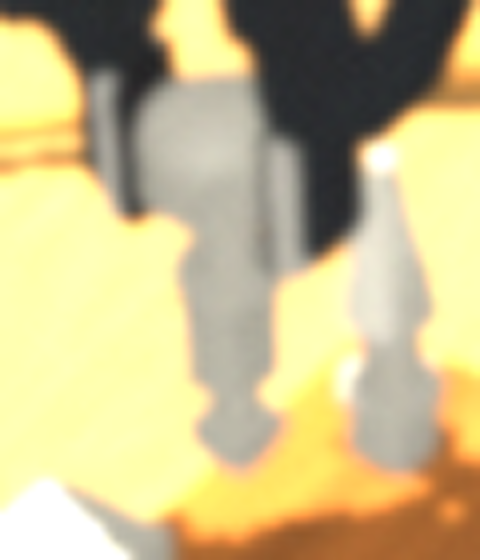

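```bash
cat >> h.py <<'E'
def stake(x,y,a,foot,tilt=(0,0)):
    def sq(w,z): return np.array([[-w,-w,z],[w,-w,z],[w,w,z],[-w,w,z]],float)
    r=R.from_euler("z",a).as_matrix()
    L=[sq(4,0),sq(8,8),sq(8,14),sq(4,14),sq(4,24),sq(8,24),sq(8,52)]
    t=np.linspace(0,2*np.pi,40)
    for rr,z in((13,52),(13,56)): L.append(np.c_[rr*np.cos(t),rr*np.sin(t),0*t+z])
    out=[]
    for p in L:
        q=p@r.T; q=q+np.c_[tilt[0]*(q[:,2]-83),tilt[1]*(q[:,2]-83),0*q[:,2]]; out.append(q+[x,y,foot])
    return out
def draw(im,c,pls,s,col=(0,255,0)):
    for p in pls: cv2.polylines(im,[np.int32((proj(c,p)+.5)*s*16)],True,col,1,cv2.LINE_AA,4)
E
python3 - <<'E'
from h import *
d=np.load("g_wrist.npz");c={k:d[k] for k in("K","eye","rotation")}
o=cv2.resize(d["im"][:,:,::-1],None,fx=5,fy=5,interpolation=2)
draw(o,c,stake(640.2,-150.2,-.08,81),5)
cv2.polylines(o,[cv2.convexHull(np.int32((proj(c,headpts(640.2,-150.2,81))+.5)*5))],True,(255,0,255),1)
cv2.imwrite("pics/go.png",o[880:1480,1000:1600])
E
```

```text
(no output)
```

View pics/go.png

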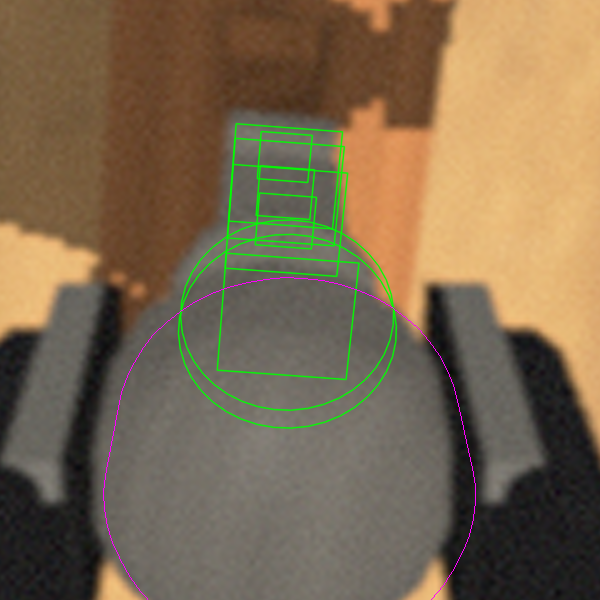

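Request:
send_rows(moves=[[-0.8, 0, 0, 0, 0, -0.2, 20], [-2.0, -0.06, 0, 0, 0, -0.5, 20], [-3.4, -0.1, 0, 0, 0, -0.9, 20], [-4.7, -0.15, 0, 0, 0, -1.22, 20], [-5.7, -0.2, 0, 0, 0, -1.22, 20], [-6.2, -0.2, 0, 0, 0, -1.22, 20], [-6.2, -0.2, 0, 0, 0, -1.22, 20], [-6.2, -0.2, 0, 0, 0, -1.22, 20], [-6.2, -0.2, 0, 0, 0, -1.22, 20]])

```text
t: 5.78
tool_pos: [485.5, -145.0, 168.0]
orientation: [3.137, 0.168, 0.001]
contact_force: [0.2, -0.8, -1.3]
finger_gap: 33.7
```

```bash
cat > snap.py <<'E'
from h import *
import sys
tag=sys.argv[1];st=env.read_state();print(st["tool_pos"],st["orientation"],st["t"],st["finger_gap"],st["contact_force"],st["qvel"].round(3))
np.save(tag+"_tp.npy",st["tool_pos"])
for n in("wrist","scene"):
    c=calibration(n);im=capture(n);np.savez(f"{tag}_{n}.npz",im=im,**c)
    x=(im[130:330,130:330] if n=="wrist" else im[110:260,210:360])[:,:,::-1]
    x=np.clip(x*1.5,0,255).astype('uint8')
    cv2.imwrite(f"pics/{tag}_{n}.png",cv2.resize(x,(600,600),interpolation=2))
E
python3 snap.py p1
```

```text
[ 485.53567246 -145.01534593  168.01920604] [3.13711211e+00 1.67626888e-01 6.92244303e-04] 5.7833 33.73111096252555 [ 0.24821064 -0.79305241 -1.3435819 ] [ 0.005  0.011 -0.016 -0.002  0.003 -0.   ]
```

View pics/p1_wrist.png

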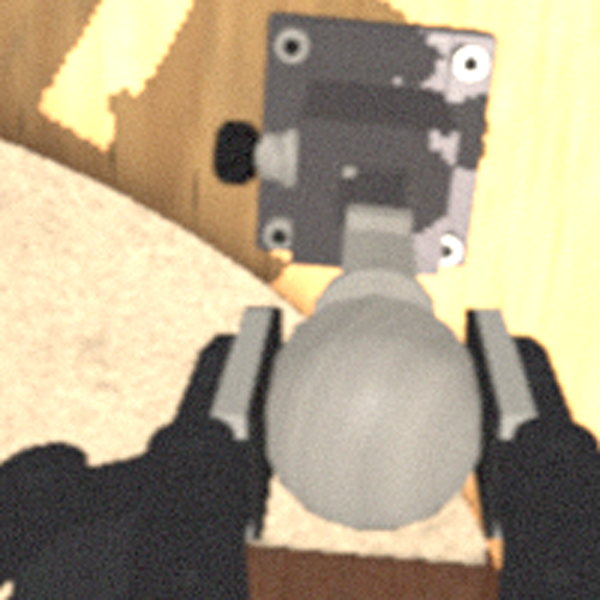

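View pics/p1_scene.png

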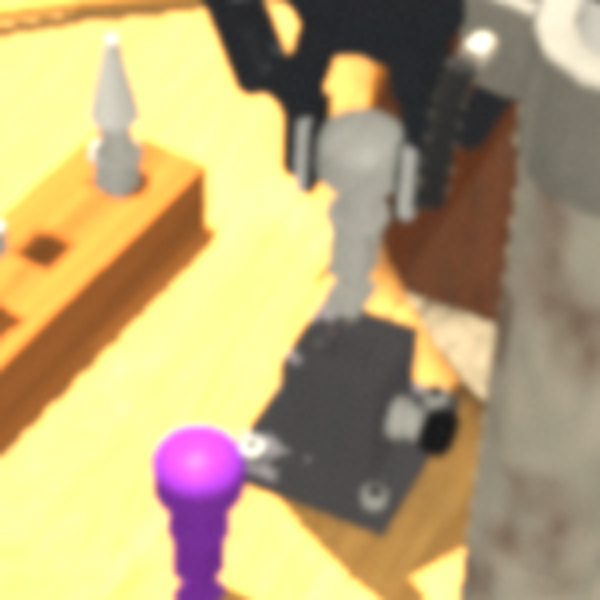

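```bash
cat > ov.py <<'E'
from h import *
import sys
tag=sys.argv[1];v=[float(a) for a in sys.argv[2:]]  # hx hy hyaw sx sy syaw foot
def holder(x,y,a):
    r=R.from_euler("z",a).as_matrix()
    q=lambda hx,hy,z:np.array([[-hx,-hy,z],[hx,-hy,z],[hx,hy,z],[-hx,hy,z]])@r.T+[x,y,0]
    return [q(38,42,10),q(22,22,62),q(8.75,8.75,62)]
for n in("wrist","scene"):
    d=np.load(f"{tag}_{n}.npz");c={k:d[k] for k in("K","eye","rotation")}
    s=5
    o=cv2.resize(np.clip(d["im"][:,:,::-1]*1.5,0,255).astype('uint8'),None,fx=s,fy=s,interpolation=2)
    draw(o,c,holder(*v[:3]),s,(255,255,0));draw(o,c,stake(v[3],v[4],v[5],v[6]),s,(0,255,0))
    cv2.polylines(o,[cv2.convexHull(np.int32((proj(c,headpts(v[3],v[4],v[6]))+.5)*s))],True,(255,0,255),1)
    q=np.int32(proj(c,[[v[3],v[4],75]])[0]*s);x0=q[0]-330;y0=q[1]-(250 if n=="wrist" else 300)
    print(n,x0,y0,"px/mm",np.linalg.norm(proj(c,[[v[3],v[4],75]])-proj(c,[[v[3]+1,v[4],75]]))*s)
    cv2.imwrite(f"pics/{tag}_{n}_o.png",o[max(y0,0):y0+590,max(x0,0):x0+700])
E
python3 ov.py p1 485.2 -144.8 .027 485.5 -145.2 .027 80
```

```text
wrist 946 768 px/mm 6.197661423796711
scene 1156 647 px/mm 2.890545036746963
```

View pics/p1_wrist_o.png

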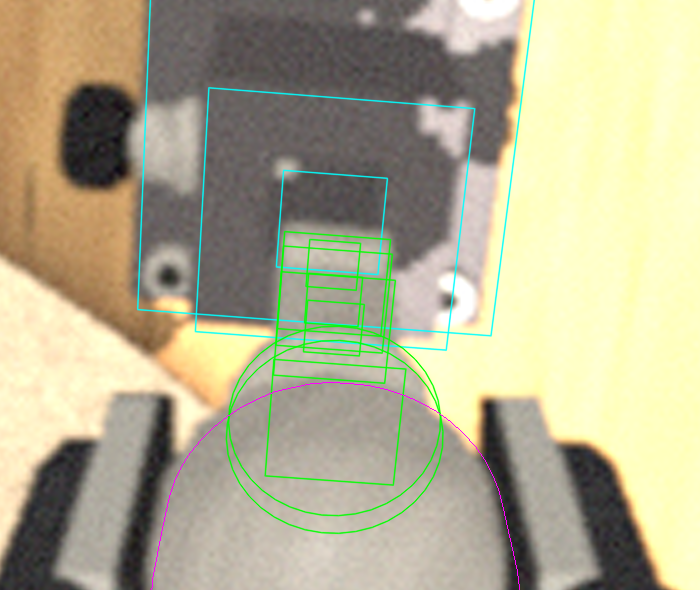

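View pics/p1_scene_o.png

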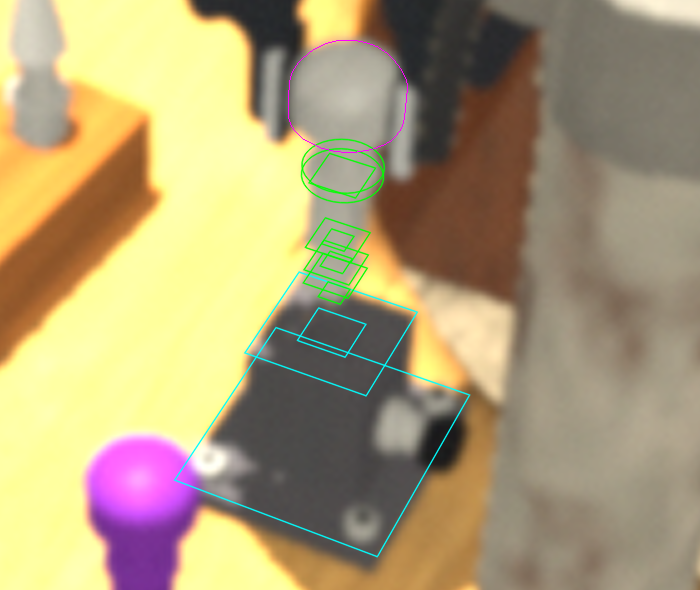

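```bash
cat > ov0.py <<'E'
from h import *
import sys
v=[float(a) for a in sys.argv[1:]]
def holder(x,y,a):
    r=R.from_euler("z",a).as_matrix()
    q=lambda hx,hy,z:np.array([[-hx,-hy,z],[hx,-hy,z],[hx,hy,z],[-hx,hy,z]])@r.T+[x,y,0]
    return [q(38,42,10),q(22,22,62),q(8.75,8.75,62)]
c=calibration("scene");im=cv2.imread("pics/scene0.png");s=8
o=cv2.resize(im,None,fx=s,fy=s,interpolation=2)
draw(o,c,holder(*v),s,(255,255,0));cv2.imwrite("pics/ov0.png",o[1470:1970,2130:2680])
c=calibration("top");im=cv2.imread("pics/top0.png");s=10
o=cv2.resize(im,None,fx=s,fy=s,interpolation=2)
draw(o,c,holder(*v),s,(255,255,0));cv2.imwrite("pics/ov0t.png",o[2080:2580,2300:2800])
t=calibration("scene");print(proj(t,[[485,-145,62],[495,-145,62],[485,-135,62],[485,-145,72]])-proj(t,[485,-145,62]))
E
python3 ov0.py 485.2 -144.8 .027
```

```text
[[ 0.          0.        ]
 [-5.35378883 -1.97455057]
 [-2.55789723  3.71281424]
 [ 0.30003346 -4.23013444]]
```

View pics/ov0.png

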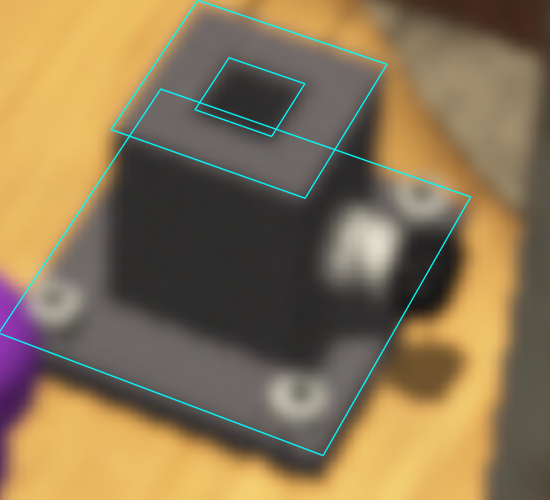

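View pics/ov0t.png

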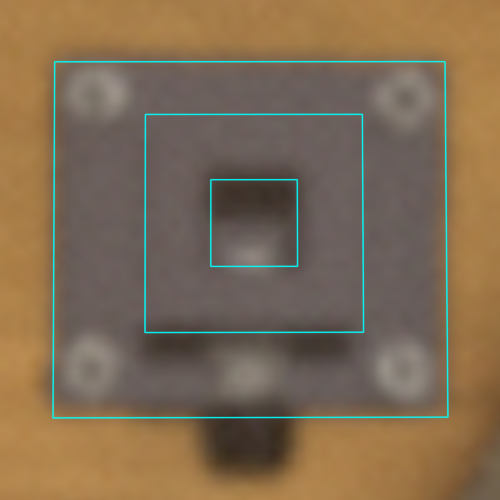

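```bash
cat > zs.py <<'E'
from h import *
import sys
tag=sys.argv[1];v=[float(a) for a in sys.argv[2:]]
d=np.load(f"{tag}_scene.npz");c={k:d[k] for k in("K","eye","rotation")};s=10
o=cv2.resize(np.clip(d["im"][:,:,::-1]*1.8,0,255).astype('uint8'),None,fx=s,fy=s,interpolation=2)
o2=o.copy()
def hull(p): cv2.polylines(o,[cv2.convexHull(np.int32((proj(c,p)+.5)*s))],True,(0,200,0),1)
S=stake(*v); hull(np.vstack(S[0:2]));hull(np.vstack(S[1:3]));hull(np.vstack(S[3:5]));hull(np.vstack(S[5:7]));hull(np.vstack(S[7:9]));hull(headpts(v[0],v[1],v[3]))
q=np.int32(proj(c,[[v[0],v[1],v[3]+45]])[0]*s)
f=lambda z:z[max(q[1]-290,0):q[1]+290,q[0]-190:q[0]+190]
cv2.imwrite(f"pics/{tag}_zs.png",np.hstack([f(o),f(o2)]))
E
python3 zs.py p1 485.5 -145.2 .027 80
```

```text
(no output)
```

View pics/p1_zs.png

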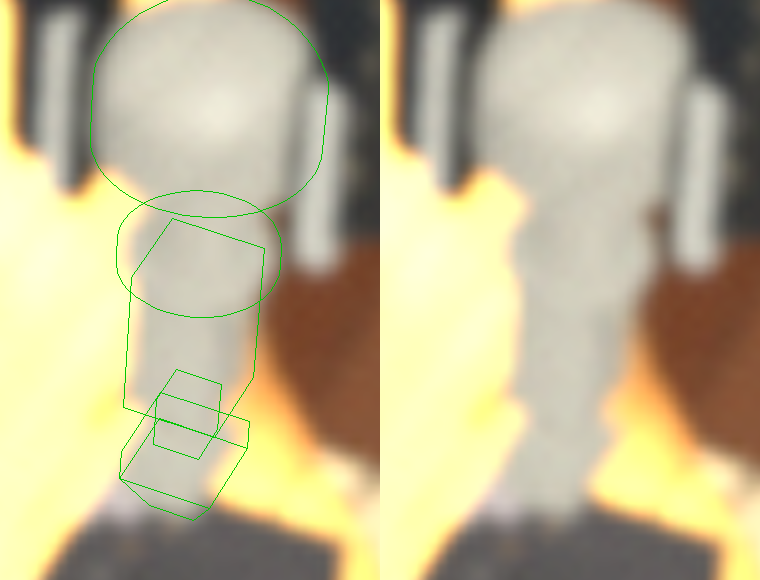

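Request:
send_rows(moves=[[0, 0.02, 0.2, 0, 0, 0, 20], [0, 0.02, 0.45, 0, 0, 0, 20], [0, 0.02, 0.6, 0, 0, 0, 20], [0, 0.02, 0.6, 0, 0, 0, 20], [0, 0.02, 0.6, 0, 0, 0, 20]])

```text
t: 6.3
tool_pos: [484.7, -145.1, 152.3]
orientation: [-3.136, -0.168, 0.002]
contact_force: [0.3, 0.3, -2.4]
finger_gap: 34.3
```

```bash
python3 snap.py p2; python3 - <<'E'
from h import *
d=np.load("p2_wrist.npz");s=10
o=cv2.resize(np.clip(d["im"][130:250,205:290,::-1]*1.6,0,255).astype('uint8'),None,fx=7,fy=5*1.4-2,interpolation=2);cv2.imwrite("pics/p2z.png",o)
E
python3 ov.py p2 485.2 -144.8 .027 485.5 -145.2 .027 65; python3 zs.py p2 485.5 -145.2 .027 65
```

```text
[ 484.69639111 -145.13983214  152.29007515] [-3.13621916e+00 -1.67983593e-01  2.21566892e-03] 6.3 34.33528825221929 [ 0.32097377  0.31216227 -2.4205674 ] [-0.002 -0.013 -0.011  0.002 -0.002 -0.002]
wrist 952 806 px/mm 6.63380277117389
scene 1156 647 px/mm 2.890545036746963
```

View pics/p2z.png

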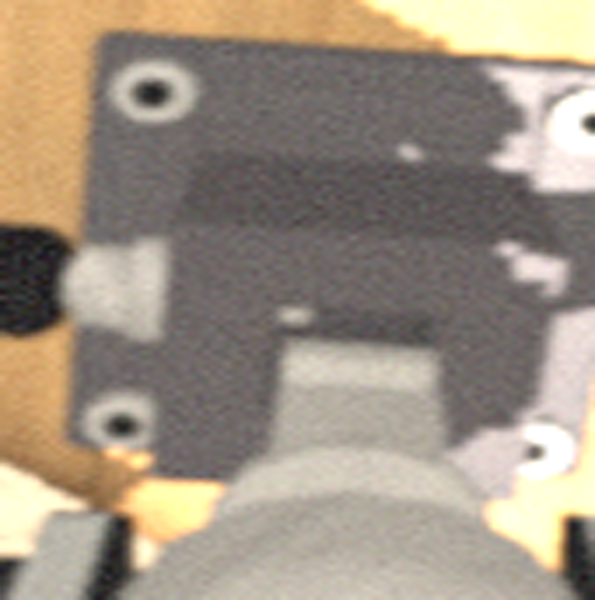

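View pics/p2_wrist_o.png

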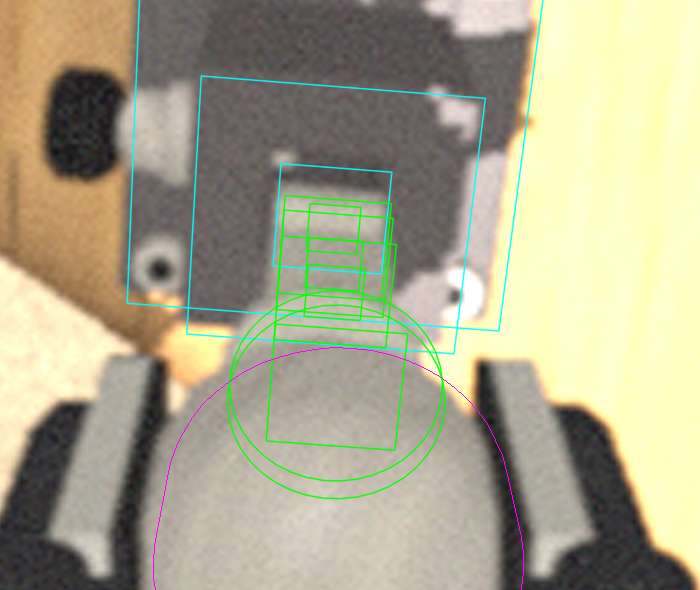

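View pics/p2_zs.png

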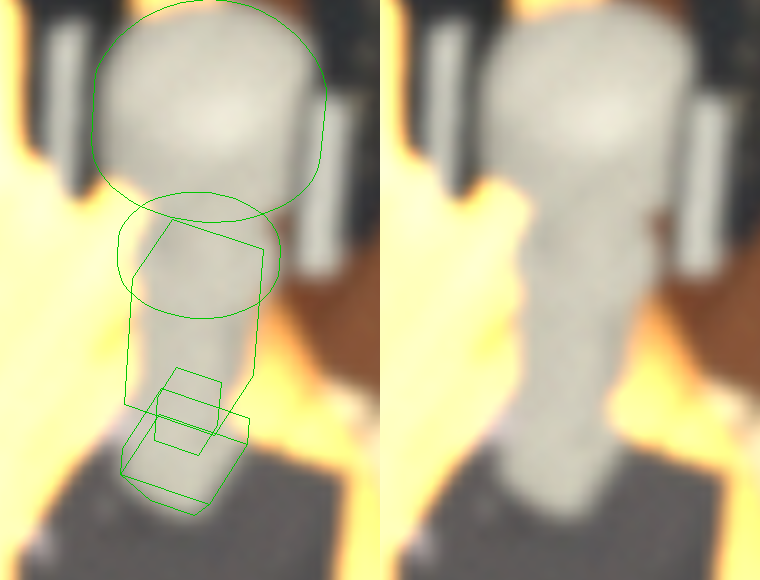

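Request:
send_rows(moves=[[-0.015, 0.025, 0.1, 0, 0, 0, 20], [-0.015, 0.025, 0.2, 0, 0, 0, 20], [-0.015, 0.025, 0.3, 0, 0, 0, 20], [-0.015, 0.025, 0.36, 0, 0, 0, 20], [-0.015, 0.025, 0.36, 0, 0, 0, 20]])

```text
t: 6.82
tool_pos: [484.4, -145.9, 143.6]
orientation: [-3.137, -0.168, 0.001]
contact_force: [0.6, -0.2, -2.3]
finger_gap: 34.1
```

```bash
python3 snap.py p3; python3 - <<'E'
from h import *
print(env.read_state()["moment"])
d=np.load("p3_wrist.npz")
o=cv2.resize(np.clip(d["im"][130:230,205:300,::-1]*1.6,0,255).astype('uint8'),None,fx=6,fy=6,interpolation=2);cv2.imwrite("pics/p3z.png",o)
E
```

```text
[ 484.37547675 -145.86206091  143.55134731] [-3.13655798e+00 -1.67867734e-01  1.36922378e-03] 6.8167 34.13904689080063 [ 0.58908206 -0.24941902 -2.31910358] [ 0.002 -0.006 -0.005 -0.     0.005 -0.002]
[ 0.02881861  0.01338902 -0.03063729]
```

View pics/p3z.png

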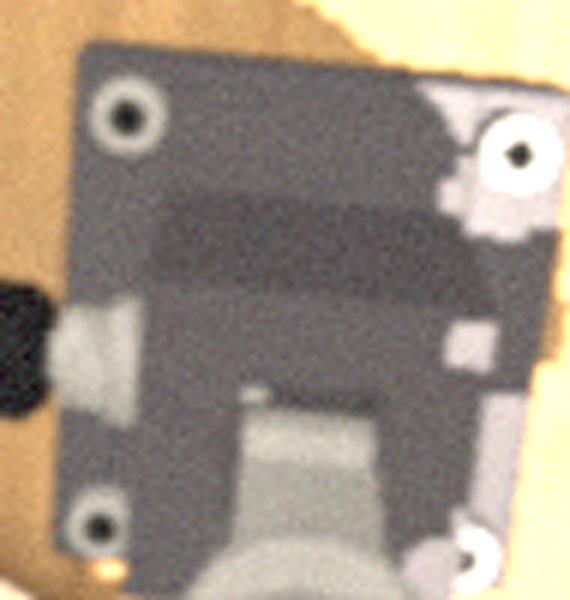

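View pics/p3_scene.png

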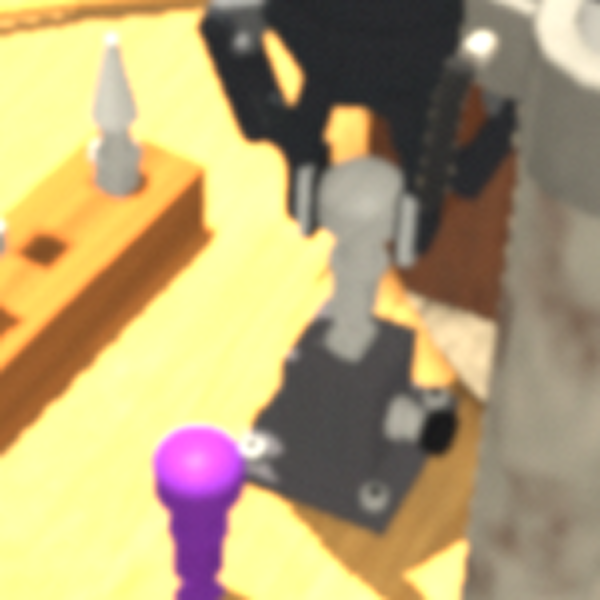

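Request:
send_rows(moves=[[0, 0, 0.08, 0, 0, 0, 20], [0, 0, 0.16, 0, 0, 0, 20], [0, 0, 0.2, 0, 0, 0, 20], [0, 0, 0.2, 0, 0, 0, 20]])

```text
t: 7.25
tool_pos: [484.5, -145.9, 138.7]
orientation: [-3.137, -0.168, 0.001]
contact_force: [-0.5, 0.3, -3.1]
finger_gap: 33.7
```

Request:
send_rows(moves=[[0, 0, 0.1, 0, 0, 0, 20], [0, 0, 0.2, 0, 0, 0, 20], [0, 0, 0.3, 0, 0, 0, 20], [0, 0, 0.32, 0, 0, 0, 20], [0, 0, 0.32, 0, 0, 0, 20]])

```text
t: 7.67
tool_pos: [484.4, -145.9, 130.6]
orientation: [-3.137, -0.168, 0.001]
contact_force: [-0.3, 1.3, -2.7]
finger_gap: 33.9
```

```bash
python3 snap.py p4; python3 - <<'E'
from h import *
d=np.load("p4_wrist.npz")
o=cv2.resize(np.clip(d["im"][130:230,205:300,::-1]*1.6,0,255).astype('uint8'),None,fx=6,fy=6,interpolation=2);cv2.imwrite("pics/p4z.png",o)
E
```

```text
[ 484.42626136 -145.9335386   130.64635273] [-3.13669540e+00 -1.67900673e-01  1.30821665e-03] 7.6667 33.922412734038055 [-0.30055937  1.3198784  -2.69770774] [-0.    -0.004 -0.005  0.002  0.005 -0.   ]
```

View pics/p4z.png

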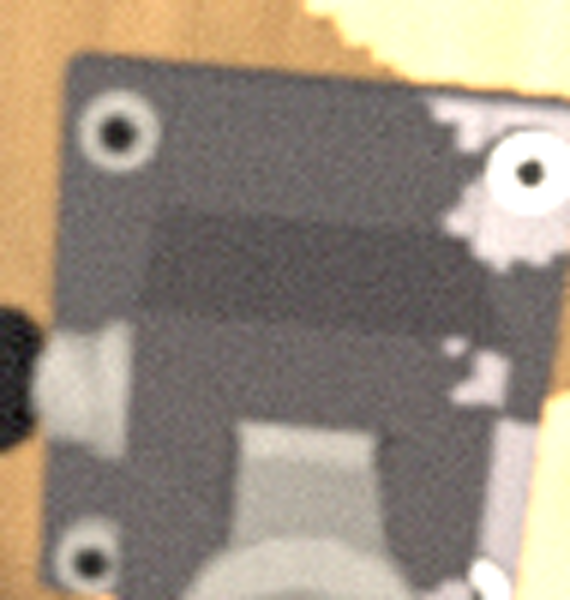

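Request:
send_rows(moves=[[0, -0.02, 0.1, 0, 0, 0, 20], [0, -0.02, 0.2, 0, 0, 0, 20], [0, -0.02, 0.3, 0, 0, 0, 20], [0, -0.02, 0.36, 0, 0, 0, 20], [0, -0.02, 0.36, 0, 0, 0, 20], [0, -0.02, 0.36, 0, 0, 0, 20]])

```text
t: 8.27
tool_pos: [484.6, -145.5, 121.9]
orientation: [-3.137, -0.168, 0.0]
contact_force: [-0.0, -0.6, -1.4]
finger_gap: 33.7
```

Nearly force-free in the bore. Now press through the pin in small steps.

Request:
send_rows(moves=[[0, 0, 0.06, 0, 0, 0, 20], [0, 0, 0.12, 0, 0, 0, 20], [0, 0, 0.16, 0, 0, 0, 20], [0, 0, 0.16, 0, 0, 0, 20]])

```text
t: 8.6
tool_pos: [484.5, -145.5, 117.8]
orientation: [-3.137, -0.168, 0.001]
contact_force: [-0.1, -1.0, -1.4]
finger_gap: 34.1
```

Request:
send_rows(moves=[[0, 0, 0.06, 0, 0, 0, 20], [0, 0, 0.12, 0, 0, 0, 20], [0, 0, 0.16, 0, 0, 0, 20], [0, 0, 0.16, 0, 0, 0, 20]])

```text
t: 8.93
tool_pos: [485.1, -145.8, 115.0]
orientation: [3.137, 0.168, 0.001]
contact_force: [-2.0, 0.6, 3.1]
finger_gap: 33.9
```

Request:
send_rows(moves=[[0, 0, 0.06, 0, 0, 0, 20], [0, 0, 0.12, 0, 0, 0, 20], [0, 0, 0.16, 0, 0, 0, 20], [0, 0, 0.16, 0, 0, 0, 20]])

```text
t: 9.27
tool_pos: [485.2, -145.9, 111.5]
orientation: [3.136, 0.168, 0.001]
contact_force: [-2.0, 1.0, 7.0]
finger_gap: 33.7
```

Request:
send_rows(moves=[[0, 0, 0.06, 0, 0, 0, 20], [0, 0, 0.12, 0, 0, 0, 20], [0, 0, 0.18, 0, 0, 0, 20], [0, 0, 0.2, 0, 0, 0, 20], [0, 0, 0.2, 0, 0, 0, 20]])

```text
t: 9.68
tool_pos: [485.0, -145.6, 105.0]
orientation: [3.137, 0.168, 0.002]
contact_force: [1.0, 0.3, 1.5]
finger_gap: 34.1
```

Request:
send_rows(moves=[[0, 0, 0.04, 0, 0, 0, 20], [0, 0, 0.08, 0, 0, 0, 20], [0, 0, 0.12, 0, 0, 0, 20], [0, 0, 0.14, 0, 0, 0, 20], [0, 0, 0.14, 0, 0, 0, 20]])

```text
t: 10.1
tool_pos: [484.9, -145.6, 101.5]
orientation: [3.137, 0.167, 0.001]
contact_force: [1.5, -0.5, 1.9]
finger_gap: 34.2
```

Request:
send_rows(moves=[[0, 0, 0.04, 0, 0, 0, 20], [0, 0, 0.08, 0, 0, 0, 20], [0, 0, 0.08, 0, 0, 0, 20]])

```text
t: 10.35
tool_pos: [483.9, -145.3, 98.5]
orientation: [-3.136, -0.168, 0.002]
contact_force: [1.7, -0.3, -1.3]
finger_gap: 33.7
```

Request:
send_rows(moves=[[0, 0, 0.03, 0, 0, 0, 20], [0, 0, 0.05, 0, 0, 0, 20], [0, 0, 0.05, 0, 0, 0, 20]])

```text
t: 10.6
tool_pos: [484.0, -145.4, 98.2]
orientation: [-3.136, -0.168, 0.003]
contact_force: [-1.0, 0.2, 1.6]
finger_gap: 34.0
```

Request:
send_rows(moves=[[0, 0, 0.03, 0, 0, 0, 20], [0, 0, 0.04, 0, 0, 0, 20], [0, 0, 0.04, 0, 0, 0, 20], [0, 0, 0.04, 0, 0, 0, 20]])

```text
t: 10.93
tool_pos: [484.1, -145.4, 98.1]
orientation: [-3.136, -0.168, 0.004]
contact_force: [-4.4, 1.2, 7.0]
finger_gap: 33.8
```

```bash
python3 snap.py p5; python3 - <<'E'
from h import *
for i in range(3): print(env.read_state()["contact_force"]);capture("scene")
E
```

```text
[ 484.11519521 -145.41216784   98.13697433] [-3.13635681 -0.16838699  0.0037204 ] 10.9333 33.77987524044349 [-4.37365683  1.2230676   7.04090538] [ 0.     0.    -0.002 -0.001 -0.001  0.   ]
[-4.12536373  1.7080328   6.62237304]
[-4.39730124  0.72501904  6.22935285]
[-4.08983172  0.96990369  6.2415357 ]
```

View pics/p5_scene.png

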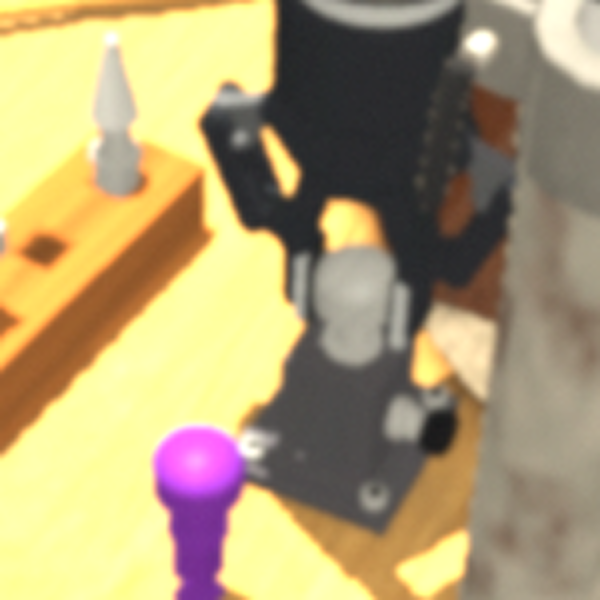

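Request:
send_rows(moves=[[0, 0, -0.03, 0, 0, 0, 20], [0, 0, -0.06, 0, 0, 0, 20], [0, 0, -0.08, 0, 0, 0, 20], [0, 0, -0.08, 0, 0, 0, 20]])

```text
t: 11.52
tool_pos: [484.4, -145.4, 98.9]
orientation: [-3.137, -0.168, 0.0]
contact_force: [-0.8, 0.2, -1.5]
finger_gap: 33.4
```

Request:
send_rows(moves=[[0, 0, -0.02, 0, 0, 0, 20], [0, 0, -0.04, 0, 0, 0, 20], [0, 0, -0.05, 0, 0, 0, 20], [0, 0, -0.05, 0, 0, 0, 20]])

```text
t: 11.85
tool_pos: [484.5, -145.4, 100.3]
orientation: [-3.137, -0.168, 0.0]
contact_force: [-0.4, 0.2, -2.9]
finger_gap: 33.6
```

Request:
send_rows(moves=[[0, 0, -0.02, 0, 0, 0, 20], [0, 0, -0.04, 0, 0, 0, 20], [0, 0, -0.04, 0, 0, 0, 20]])

```text
t: 12.1
tool_pos: [484.2, -145.1, 100.6]
orientation: [-3.136, -0.168, 0.001]
contact_force: [2.1, -0.8, -9.8]
finger_gap: 33.8
```

Request:
send_rows(moves=[[0, 0, -0.01, 0, 0, 0, 20], [0, 0, -0.02, 0, 0, 0, 20], [0, 0, -0.02, 0, 0, 0, 20]])

```text
t: 12.35
tool_pos: [484.0, -145.0, 100.8]
orientation: [-3.136, -0.167, 0.001]
contact_force: [3.3, 0.9, -15.2]
finger_gap: 33.7
```

Request:
send_rows(moves=[[0, 0, 0, 0, 0, 0, 20], [0, 0, 0, 0, 0, 0, 20], [0, 0, 0, 0, 0, 0, 20]])

```text
t: 12.6
tool_pos: [484.0, -145.0, 100.9]
orientation: [-3.136, -0.167, 0.002]
contact_force: [5.1, 0.3, -19.0]
finger_gap: 33.7
```

Request:
send_rows(moves=[[0, 0, 0.016, 0, 0, 0, 20], [0, 0, 0.016, 0, 0, 0, 20]])

```text
t: 12.77
tool_pos: [484.1, -145.2, 100.9]
orientation: [-3.136, -0.168, 0.002]
contact_force: [3.9, -0.2, -20.0]
finger_gap: 33.6
```

Request:
send_rows(moves=[[0, 0, 0.035, 0, 0, 0, 20], [0, 0, 0.035, 0, 0, 0, 20]])

```text
t: 12.93
tool_pos: [484.3, -145.4, 100.8]
orientation: [-3.137, -0.168, 0.002]
contact_force: [1.4, -0.4, -16.5]
finger_gap: 33.6
```

Request:
send_rows(moves=[[0, 0, 0, 0, 0, 0, 20], [0, 0, 0, 0, 0, 0, 20]])

```text
t: 13.1
tool_pos: [484.3, -145.4, 100.8]
orientation: [-3.137, -0.168, 0.002]
contact_force: [1.2, 0.5, -16.2]
finger_gap: 34.1
```

Request:
send_rows(moves=[[0, 0, 0.008, 0, 0, 0, 20], [0, 0, 0.008, 0, 0, 0, 20], [0, 0, 0.008, 0, 0, 0, 20], [0, 0, 0.008, 0, 0, 0, 20]])

```text
t: 13.43
tool_pos: [484.4, -145.5, 100.7]
orientation: [-3.137, -0.168, 0.001]
contact_force: [1.2, 0.4, -14.2]
finger_gap: 34.0
```

Request:
send_rows(moves=[[0, 0, 0, 0, 0, 0, 20], [0, 0, 0, 0, 0, 0, 20], [0, 0, 0, 0, 0, 0, 20], [0, 0, 0, 0, 0, 0, 20]])

```text
t: 13.77
tool_pos: [484.5, -145.5, 100.7]
orientation: [-3.137, -0.168, 0.001]
contact_force: [-0.9, 0.6, -13.6]
finger_gap: 33.8
```

Request:
send_rows(moves=[[0, 0, 0, 0, 0, 0, 20], [0, 0, 0, 0, 0, 0, 20], [0, 0, 0, 0, 0, 0, 20], [0, 0, 0, 0, 0, 0, 20], [0, 0, 0, 0, 0, 0, 20], [0, 0, 0, 0, 0, 0, 20]])

```text
t: 14.27
tool_pos: [484.5, -145.5, 100.7]
orientation: [-3.137, -0.168, 0.001]
contact_force: [-1.5, 0.6, -11.5]
finger_gap: 34.1
```

Request:
send_rows(moves=[[0, 0, 0.04, 0, 0, 0, 20], [0, 0, 0.08, 0, 0, 0, 20], [0, 0, 0.1, 0, 0, 0, 20], [0, 0, 0.1, 0, 0, 0, 20]])

```text
t: 14.6
tool_pos: [485.4, -146.0, 100.1]
orientation: [3.136, 0.169, 0.001]
contact_force: [-4.6, 3.3, -0.3]
finger_gap: 33.7
```

Request:
send_rows(moves=[[0, 0, 0.03, 0, 0, 0, 20], [0, 0, 0.06, 0, 0, 0, 20], [0, 0, 0.06, 0, 0, 0, 20], [0, 0, 0.06, 0, 0, 0, 20]])

```text
t: 14.93
tool_pos: [485.4, -146.0, 98.7]
orientation: [3.136, 0.169, 0.001]
contact_force: [-3.6, 1.9, 0.5]
finger_gap: 33.6
```

Request:
send_rows(moves=[[0, 0, 0.01, 0, 0, 0, 40], [0, 0, 0.01, 0, 0, 0, 55], [0, 0, 0.01, 0, 0, 0, 65], [0, 0, 0.01, 0, 0, 0, 70], [0, 0, 0.01, 0, 0, 0, 70]])

```text
t: 15.35
tool_pos: [485.5, -146.0, 97.2]
orientation: [3.136, 0.168, 0.003]
contact_force: [-0.1, 0.2, 0.8]
finger_gap: 69.9
```

Request:
send_rows(moves=[[0, 0, -0.4, 0, 0, 0, 70], [0, 0, -1.2, 0, 0, 0, 70], [0, 0, -2.2, 0, 0, 0, 70], [0, 0, -3.2, 0, 0, 0, 70], [0, 0, -4.0, 0, 0, 0, 70], [0, 0, -4.4, 0, 0, 0, 70], [0, 0, -4.4, 0, 0, 0, 70], [0, 0, -4.4, 0, 0, 0, 70]])

```text
t: 16.02
tool_pos: [484.7, -145.6, 206.6]
orientation: [3.137, 0.168, 0.001]
contact_force: [0.5, 0.6, -0.6]
finger_gap: 69.7
```

```bash
python3 snap.py f1; python3 ov.py f1 485.2 -144.8 .027 485.2 -144.8 .027 10
```

```text
[ 484.66283668 -145.55777185  206.56865755] [3.13667139e+00 1.67850153e-01 1.11242511e-03] 16.0167 69.74120495243744 [ 0.49932695  0.60898794 -0.60031467] [-0.002  0.026  0.035 -0.     0.001 -0.   ]
wrist 948 688 px/mm 5.341728680355247
scene 1156 648 px/mm 2.892075948993714
```

View pics/f1_scene.png

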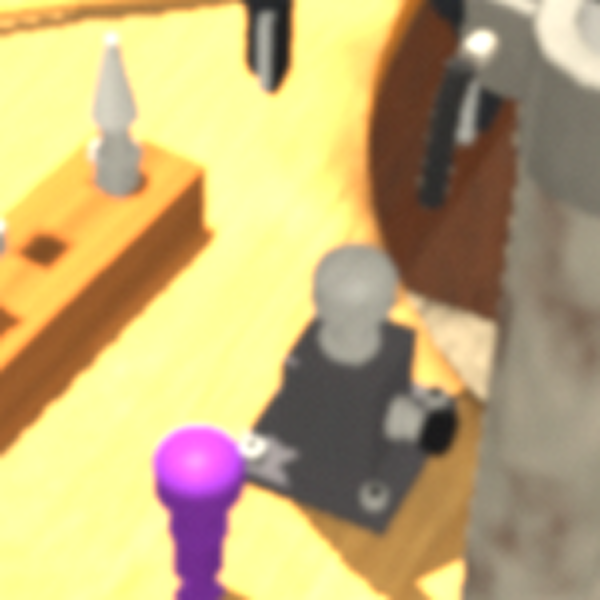

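View pics/f1_wrist.png

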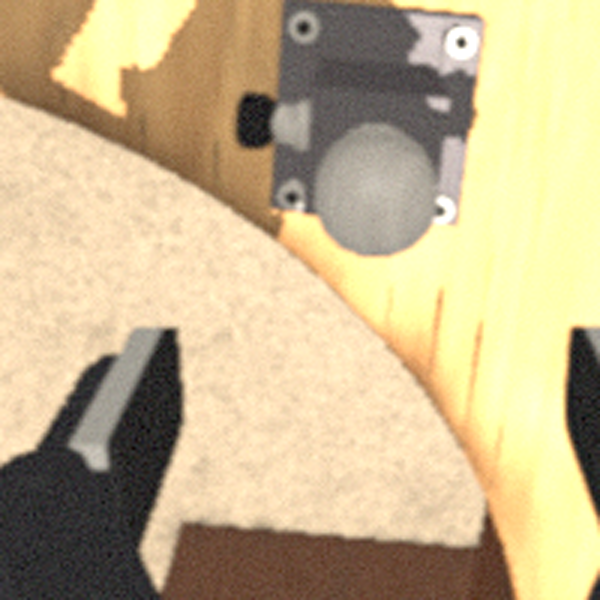

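View pics/f1_scene_o.png

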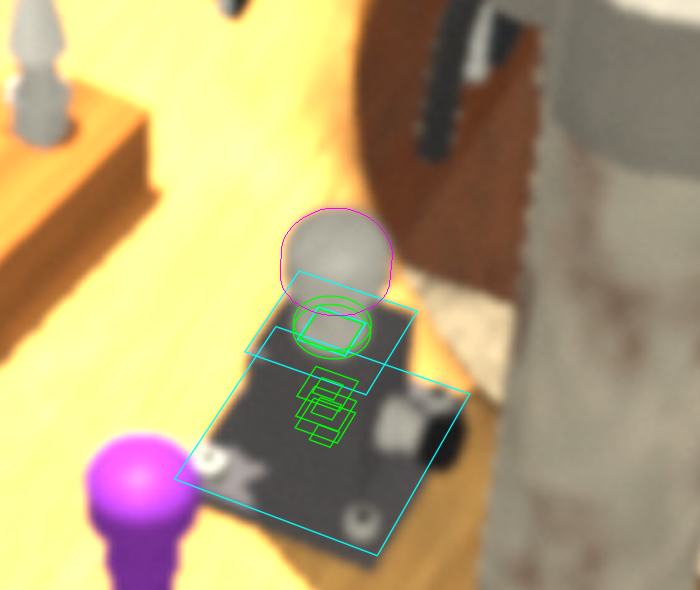

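```bash
python3 -c "
from cell import env
print(env.sign_off())"
```

```text
the job is handed in; nothing more can be done
None
```

The dome stake is in the holder, and the job was handed in at about 16 s. All evidence points to it being locked, but I could not read the latch travel directly.

- **Insertion:** I took the dome stake from the middle hole of the rack and turned it about 6° to match the bore. It went in with wrist readings within about 7 N, passing the latch pin on the way. The collar seated with the foot at about 10 mm, and I pressed it home with about 9 N.
- **Lock check:** After 2 mm of free play the stake met a hard stop. I then pulled up for about 2 s. The wrist-measured pull, less the stake's weight, was mostly 9–16 N. The arm's slow creep briefly pushed it to about 18 N, so I backed off; no reading went over 20 N.
- **After release:** I let go and backed off upward. The camera view and the model overlay show the stake upright with its collar on the holder's top, and the gripper well clear. The other two stakes were never touched. The cone stake shows in place in the last view; the square stake was mostly out of frame.
- **Uncertainties:** I inferred the latch from the drop in force near home and the hard stop when pulling. Before insertion the wrist and scene cameras disagreed by about 1.5 mm in y, so I went by contact forces in the bore. The head also looked and gripped about 2 mm narrower than listed, which made no difference.

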